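# Load the pattern plate and hold the index plunger out

### The job

Lift the round aluminium pattern plate with the red handle up off its storage post and lower it onto the spindle of the indexing turntable until it lies flat on the cork, then let go of it. Then take the red knob of the turntable's sprung index plunger, pull it straight back as far as it goes so that the pin is clear of its hole in the rim, and finish while still holding it there, so that I can turn the table. Do not pull the plunger before the plate is on, and leave the brass plate and everything else on the bench where it is.

Things in the scene. Friction and masses are not known exactly. Their poses are not given: they have to be found in the camera images.
- pattern_center (a point): Loose plate to load: aluminium disc, 100 mm diameter, 8 mm thick, with a red tubular handle (36 mm outside diameter) rising to 62 mm above the underside; a 22 mm bore runs through both. This point is on the bore's axis, 31 mm above the underside; z up along the bore. Grasp the handle from above. 0.18 to 0.33 kg.
- pattern: The same plate; origin on the bore's axis at its underside. At the start it hangs level on one of two storage posts: wooden stands whose flat shoulder, 60 mm above the bench, carries the plate, with a steel pin (18 mm diameter) reaching 35 mm up into the bore.
- spare_center (a point): The same point on the other plate, brass with a blue handle, same shape and size, loose on the other storage post. Not to be disturbed.
- spindle (a point): Point on the turntable's axis, on the cork face of its 160 mm dial, 78 mm above the bench. A steel spindle (18 mm diameter, tapered tip) rises 26 mm above it. Plate home: underside flat on the cork, its centre 31 mm above this point. z up, -x towards the plunger. The turntable is fixed and does not turn in this job.
- knob (a point): Centre of the plunger's red grip, moving with it; 65 mm above the bench. x points along the level plunger axis to the turntable: pull along -x. The grip is a level cylinder, 24 mm diameter, 26 mm long, with a 32 mm flange at its -x end; at +x, 27 mm from this point, is a blue bracket 40 mm wide, 83 mm high. Nothing below but the bench: pinch it from above, across its axis.
- plunger (a joint): Plunger travel in m along its axis: 0 = pin in its hole, 0.018 = pulled fully back to the stop. The pin leaves the hole at 0.010. A spring pulls it back in: 5 N at 0, rising to 12 N at 0.018. It does not latch: let go, it springs back in.
- jar: Amber jar, 64 mm diameter, 75 mm high; origin under its centre. Bystander.
- glue: Yellow bottle, 52 mm diameter, 130 mm high; origin under its centre. Bystander.
- mallet_grip (a point): Handle of a hammer lying on the bench, less than 50 mm high. Bystander.
- awl_grip (a point): Handle of a wooden-handled awl lying on the bench, less than 40 mm high. Bystander.
- shears: Steel shears lying flat, 190 mm long, 8 mm high; origin at the pivot. Bystander.
- rivet_tray: Grey divided tray, 110 x 80 x 30 mm; origin under its centre. Bystander.
Not all that is in view belongs to the job. What is shaped like the pattern but green is not meant.

How it is judged:
By the outcome, as a careful person would: the job done as asked, in the order asked, and still so for the second after the job is handed in, while the arm keeps its last pose, push and grip.
It also fails if it takes over 45 s, if anything falls off the work surface, if the arm or the gripper's body presses on something with over 40 N, if the wrist force passes 120 N, or if a joint passes its speed limit or range.

### The arm

A 6-joint arm with a two-finger parallel gripper is mounted at the origin on the work surface. World frame = base frame: x ahead of the robot, y to its left, z up, the work surface at z = 0. Lengths are in m, angles in rad, forces in N, time in s.
With the tool pointing down it reaches from about 0.375 to 0.9 m from the base axis. Payload 3.1 kg.
Tool frame: the origin (TCP) lies at the very end of the fingers, on their centre line; the grasp point (between the pads) lies 19 mm behind it (manip.tcp_to_grasp is the distance from the TCP to the grasp point, in m); z points along the fingers, y is the line along which they close (so a half turn about z gives the same grasp; the last joint's range is limited). The gripper opens to 85 mm and grips with 20 to 120 N. Pads are 22 mm wide; open, the fingers measure 114 mm over their backs; the gripper's body (76 mm by 85 mm) begins 54 mm behind the grasp point. The pads swing forward as they close: fully open they stand 13 mm farther back than shut.
Start: joints at [-1.514, 0.527, 1.433, -0, 1.181, -0.178], TCP at [0.146, -0.608, 0.231] pointing down, gripper open.
Joint ranges: [-3.08, 3.08], [-0.75, 2.2], [0.22, 2.44], [-1.43, 4.57], [0, 2.65], [-2.85, 2.85]. Speed limits (rad/s): [2.79, 2.79, 3.14, 3.14, 3.14, 3.14].

### API

Orientations are given as a unit quaternion [x, y, z, w].
In Python, from station import manip gives the robot as it stands. The module is installed in compiled form; this text tells all that it offers.
- The arm moves only by the tool step_arm, never from a script. Its argument "commands" is one flat list of numbers, 6 for each row, row after row: the shift along the tool's x, y, z in m, then the turn, a rotation vector about the tool's x, y, z in degrees. A call has exactly 10 rows; each row is the pose to reach, as a shift and turn from the pose commanded when the call began, along the tool's axes at that moment; what a row does not reach only later rows make up. A row lasts 1/10 s, in which the tool goes at most 50 mm and 8.59 degrees, less where a joint would pass 70% of its speed; a pose out of reach is approached as far as the arm can. A call with a gripper value outside its range is refused whole. "jaw" is the opening in per cent of the stroke, from 0 (shut) to 100 (fully open), set as the call begins (left out, the last holds). The fingers move at their own pace and stop on an object; "grip_force" is the grip in N (left out, the last holds). Time passes only in rows, so rows that repeat a pose let the fingers close, or fill a call up. It gives the time, the measured TCP pose, the force, the opening and the grip force at its end, in the units of the state.
- manip.sense(): the state, without advancing time (a new reading comes with each control period).
- manip.snapshot(name): name is "side" or "top"; returns a dict with "pixels" (480x640x3 uint8, blue, green, red), "fx", "fy", "cx", "cy" (pixels), "R" (3x3) and "t" (3): a world point X has camera coordinates R X + t. Camera axes: x right, y down, z forward; pixel columns grow to the right and rows downward; lengths in m; the calibration is good to about 2 mm. A picture is of the moment at which its call begins. There is no depth.
- manip.sign_off(): hands the job in; it is judged then, once.
The state is a dict: "t": time; "q": joint angles; "qd": joint speeds; "tau": joint torques, N m; "tcp_pos": TCP position; "tool_rot": TCP orientation; "force": force on the tool from outside, world axes, zero at the start; "ft_torque": the same for the moment, N m; "finger_gap": opening from 0.0 (shut) to 1.0 (fully open); "gripper_force": force on a finger pad.
Only numpy, scipy, OpenCV 4.12 (cv2) and the standard library are available. Lean on these libraries where they do the work, as an engineer would, in place of code of your own. Each camera call takes 0.05 s, during which the arm holds its last target. There are 200 camera calls.

## Working session

There is one attempt and no reset: what is moved stays moved. The work goes in short steps, Python scripts to look and compute and a tool call to move; the robot and the scene stay as the last step left them, time stands still between calls to the robot, and variables do not carry over. Pictures are saved under pics/ and viewed, at most 10 in all, crops included, and the job is handed in when it is done.

Besides the shell and the picture viewer there is one more tool, called by a JSON object that holds its "method" and its "body". step_arm: Moves the arm, as the interface text tells. Its arguments: {"type":"object","properties":{"commands":{"type":"array","items":{"type":"number"}},"jaw":{"type":"number"},"grip_force":{"type":"number"}},"required":["commands"]}

```bash
mkdir -p pics && cat > h.py <<'E'
import numpy as np, cv2
from station import manip
def snap(n,f=None):
    s=manip.snapshot(n)
    for k in("R","t"): s[k]=np.array(s[k],float)
    s["t"]=s["t"].ravel()
    if f: cv2.imwrite(f"pics/{f}.png",s["pixels"])
    return s
def ray(s,u,v):
    d=s["R"].T@np.array([(u-s["cx"])/s["fx"],(v-s["cy"])/s["fy"],1.]); return -s["R"].T@s["t"],d
def onz(s,u,v,z):
    o,d=ray(s,u,v); return o+d*(z-o[2])/d[2]
def proj(s,X):
    p=s["R"]@np.asarray(X,float)+s["t"]; return np.array([s["fx"]*p[0]/p[2]+s["cx"],s["fy"]*p[1]/p[2]+s["cy"]])
def blobs(s,lo,hi,amin=40):
    h=cv2.cvtColor(s["pixels"],cv2.COLOR_BGR2HSV)
    m=cv2.inRange(h,np.array(lo),np.array(hi))
    if lo[0]==0: m|=cv2.inRange(h,np.array([172,lo[1],lo[2]]),np.array([180,hi[1],hi[2]]))
    n,l,st,c=cv2.connectedComponentsWithStats(m)
    return [(st[i].tolist(),c[i].round(1).tolist()) for i in range(1,n) if st[i][4]>=amin],l
E
python3 - <<'E'
from h import *
for n in("top","side"):
    s=snap(n,n+"0"); print(n,s["fx"],s["cx"],s["cy"],s["R"].round(3).tolist(),(-s["R"].T@s["t"]).round(3))
    print("red",blobs(s,(0,120,60),(8,255,255))[0]); print("blue",blobs(s,(100,100,50),(130,255,255))[0])
st=manip.sense(); print(st)
E
```

```text
top 616.2964527152885 322.61161064796073 249.7339972133337 [[-0.0, -1.0, 0.015], [-0.994, -0.002, -0.112], [0.112, -0.015, -0.994]] [ 0.396 -0.182  1.665]
red [([210, 229, 13, 10, 106], [216.4, 233.5]), ([380, 249, 15, 14, 127], [387.0, 255.6]), ([117, 311, 10, 9, 73], [121.2, 315.0])]
blue [([191, 224, 17, 18, 236], [198.6, 232.5]), ([301, 238, 13, 14, 123], [306.9, 244.6])]
side 452.92471910732166 319.1636020650285 242.23813303188612 [[0.946, -0.324, 0.005], [-0.176, -0.525, -0.833], [0.272, 0.787, -0.554]] [ 0.2   -1.185  0.798]
red [([43, 1, 20, 37, 530], [52.3, 20.8]), ([311, 201, 9, 10, 66], [314.4, 205.6]), ([341, 268, 13, 24, 259], [346.9, 279.4])]
blue [([306, 194, 11, 7, 56], [310.6, 196.3]), ([324, 227, 11, 20, 177], [329.0, 235.7])]
{'t': 0.1, 'q': array([-1.51347268e+00,  5.28419214e-01,  1.43377766e+00,  4.37050871e-06,
        1.18141898e+00, -1.78523736e-01]), 'qd': array([-0.00165788, -0.00276669, -0.00364159,  0.00044892, -0.00018537,
       -0.00045076]), 'tau': array([-8.53712063e-04, -4.43306851e+01, -1.78586429e+01, -1.84003716e-04,
        3.92546746e-03, -8.56645954e-06]), 'tcp_pos': array([ 0.14601933, -0.60703297,  0.2304021 ]), 'tool_rot': array([ 9.93054645e-01,  1.17649688e-01,  6.32826492e-05, -1.00962120e-03]), 'force': array([0.52293571, 0.50464272, 0.54965376]), 'ft_torque': array([-0.01963271,  0.01487439,  0.01046668]), 'gripper_force': 0.0, 'finger_gap': 1.001181312785931}
```

View pics/top0.png

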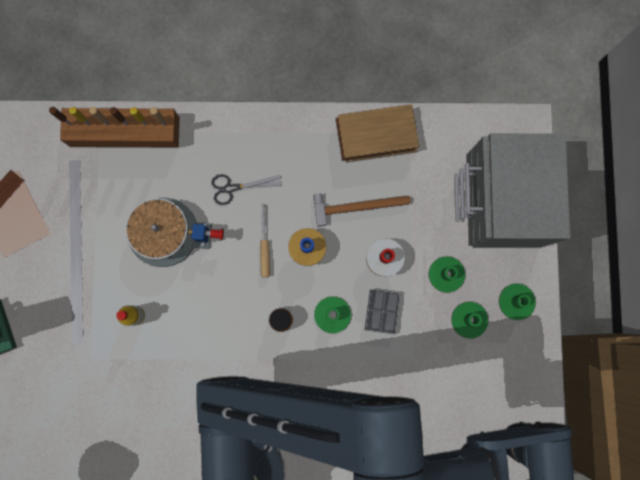

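View pics/side0.png

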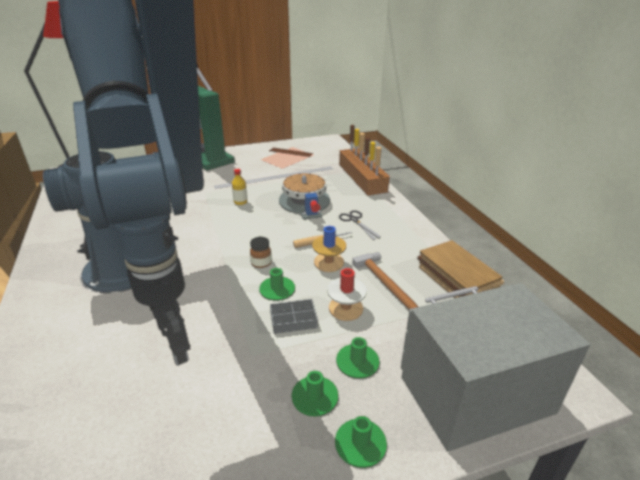

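The top view shows the red-handled plate at (387,256), the brass plate at (307,246), the cork dial at about (156,229) with the spindle tip at (155,228), and the red knob at (216,234). In the side view the red handle is at (347,279), the knob at (314,205) and the cork at (304,185).

```bash
cat > m.py <<'E'
from h import *
T=snap("top");S=snap("side")
def tri(a,b):
    o1,d1=ray(T,*a);o2,d2=ray(S,*b);k=np.linalg.lstsq(np.c_[d1,-d2],o2-o1,rcond=None)[0]
    p,q=o1+d1*k[0],o2+d2*k[1]; return ((p+q)/2).round(4),np.linalg.norm(p-q).round(4)
for n,s in(("T",T),("S",S)):
    for nm,lo,hi,w in(("cork",(5,60,60),(20,200,255),None),):
        b,l=blobs(s,lo,hi,300)
        for st,c in b:
            m=(l==l[int(c[1]),int(c[0])]).astype(np.uint8) if l[int(c[1]),int(c[0])] else None
            if m is None: print(n,st,c,"no centre");continue
            cs,_=cv2.findContours(m,cv2.RETR_EXTERNAL,cv2.CHAIN_APPROX_NONE); P=max(cs,key=len)[:,0]
            W=np.array([onz(s,u,v,.078)[:2] for u,v in P],np.float32); print(n,nm,st,c,"circle@.078",cv2.fitEllipse(W))
# plate: bright blob in crops
for n,s,(x0,y0,x1,y1) in(("T",T,(360,232,412,282)),("S",S,(322,262,374,306))):
    h=cv2.cvtColor(s["pixels"],cv2.COLOR_BGR2HSV)[y0:y1,x0:x1]; g=h[...,2]
    print(n,"V pct",np.percentile(g,[5,25,50,75,95]), s["pixels"][258,372] if n=="T" else s["pixels"][293,335], s["pixels"][290,360])
    for th in (190,200,210,220,230):
        m=((g>th)&(h[...,1]<40)).astype(np.uint8); cs,_=cv2.findContours(m,cv2.RETR_EXTERNAL,cv2.CHAIN_APPROX_NONE)
        if not cs: continue
        P=max(cs,key=cv2.contourArea)[:,0]
        if len(P)<10: continue
        W=np.array([onz(s,u+x0,v+y0,.068)[:2] for u,v in cv2.convexHull(P)[:,0]],np.float32); print(th,len(P),cv2.fitEllipse(W) if len(W)>5 else 0)
print("handle ring centre T@.122",onz(T,387,255.6,.122), "knob T@.065",onz(T,216.4,233.5,.065),"spin tip",onz(T,155,228,.104))
print("tri handle",tri((387,255.6),(346.9,279.4)),"knob",tri((216.4,233.5),(314.4,205.6)))
a=cv2.resize(T["pixels"][195:275,115:235],None,fx=6,fy=6,interpolation=cv2.INTER_CUBIC)
b=cv2.resize(T["pixels"][225:287,350:425],None,fx=6,fy=6,interpolation=cv2.INTER_CUBIC)
c=cv2.resize(S["pixels"][160:225,270:340],None,fx=5,fy=5,interpolation=cv2.INTER_CUBIC)
e=cv2.resize(S["pixels"][260:325,315:385],None,fx=5,fy=5,interpolation=cv2.INTER_CUBIC)
O=np.zeros((1000,1000,3),np.uint8)
cv2.imwrite("pics/cT.png",a)
E
python3 m.py
```

```text
T cork [336, 105, 83, 56, 3564] [376.9, 132.2] circle@.078 ((0.8875175714492798, -0.3508496582508087), (0.14387072622776031, 0.2464054822921753), 9.133986473083496)
T cork [60, 107, 115, 39, 3490] [118.2, 126.0] circle@.078 ((0.9032108783721924, 0.3332149386405945), (0.10330621153116226, 0.3471544086933136), 0.28943055868148804)
T cork [0, 171, 24, 37, 476] [8.9, 186.1] circle@.078 ((0.739511251449585, 0.6093302965164185), (0.04841458797454834, 0.09507977962493896), 65.21119689941406)
T cork [325, 196, 86, 19, 699] [367.4, 204.7] circle@.078 ((0.693512499332428, -0.3265036940574646), (0.020927492529153824, 0.3341926038265228), 7.741554260253906)
T [127, 200, 58, 57, 2538] [155.7, 228.2] no centre
T [288, 228, 39, 38, 950] [306.9, 246.9] no centre
T cork [261, 240, 9, 37, 306] [264.7, 258.6] circle@.078 ((0.5480074286460876, -0.056995365768671036), (0.021421996876597404, 0.12286248058080673), 91.93628692626953)
T cork [590, 336, 50, 144, 5536] [615.7, 406.9] circle@.078 ((0.17726702988147736, -0.9513761401176453), (0.1310899555683136, 0.3669412434101105), 84.73566436767578)
S cork [19
[... 1422 characters left out ...]
1367), (0.058270152658224106, 0.17287567257881165), 166.0763702392578)
200 98 ((0.6046009063720703, -0.37221091985702515), (0.05629817768931389, 0.16503402590751648), 165.95664978027344)
210 95 ((0.6000913977622986, -0.37968340516090393), (0.04859691113233566, 0.14876516163349152), 169.38211059570312)
220 44 ((0.5236763954162598, -0.38261598348617554), (0.022709811106324196, 0.07543062418699265), 23.39972496032715)
handle ring centre T@.122 [ 0.55494101 -0.36802801  0.122     ] knob T@.065 [0.61821947 0.07097056 0.065     ] spin tip [0.62663404 0.2211194  0.104     ]
tri handle (array([ 0.5564, -0.3706,  0.0983]), np.float64(0.0021)) knob (array([0.6178, 0.0713, 0.0641]), np.float64(0.0012))
```

View pics/cT.png

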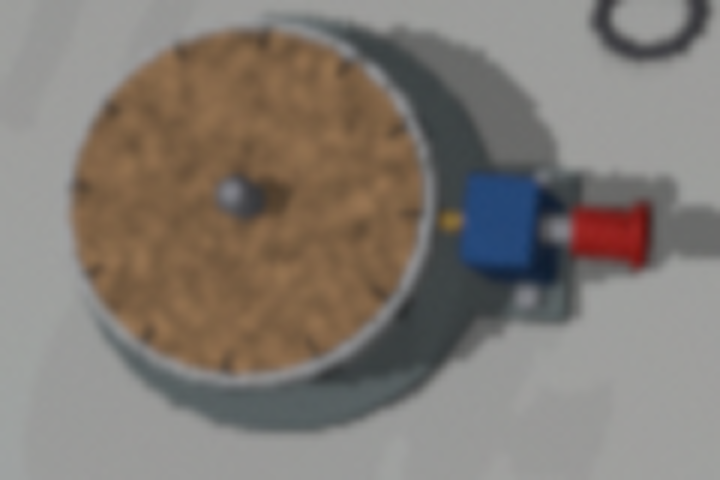

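```bash
cat > m2.py <<'E'
from h import *
T=snap("top");S=snap("side")
def hull(s,lo,hi,at,z,amin=40):
    b,l=blobs(s,lo,hi,amin); i=min(b,key=lambda k:np.hypot(k[1][0]-at[0],k[1][1]-at[1]))
    x,y,w,h,_=i[0]; lab=np.bincount(l[y:y+h,x:x+w][l[y:y+h,x:x+w]>0]).argmax()
    P=cv2.convexHull(np.argwhere(l==lab)[:,::-1].astype(np.int32))[:,0]
    W=np.array([onz(s,u,v,z)[:2] for u,v in P],np.float32); return cv2.minEnclosingCircle(W),cv2.fitEllipse(W),i
print("cork T",hull(T,(5,60,60),(20,200,255),(155,228),.078)[:2])
print("cork S",hull(S,(5,60,60),(20,200,255),(304,182),.078)[:2])
O=np.zeros((600,800,3),np.uint8)
def put(im,x0,y0,w,h,f,X,Y): O[Y:Y+h*f,X:X+w*f]=cv2.resize(im[y0:y0+h,x0:x0+w],None,fx=f,fy=f,interpolation=cv2.INTER_CUBIC)
put(T["pixels"],354,226,66,60,6,0,0); put(S["pixels"],320,260,56,62,6,400,0); put(S["pixels"],272,165,66,56,4,0,372)
cv2.imwrite("pics/c2.png",O)
# plate colour: whiter than bench
for (x,y) in((372,258),(375,245),(400,268),(365,275),(415,240)): print((x,y),T["pixels"][y,x])
E
python3 m2.py
```

```text
cork T (((0.6305258870124817, 0.22601379454135895), 0.07485022395849228), ((0.6306359767913818, 0.22607433795928955), (0.14861677587032318, 0.14874255657196045), 125.66923522949219))
cork S (((0.629363477230072, 0.22472859919071198), 0.07562559843063354), ((0.6285381317138672, 0.22515223920345306), (0.14740008115768433, 0.1509208381175995), 168.17030334472656))
(372, 258) [165 163 160]
(375, 245) [164 162 159]
(400, 268) [148 145 143]
(365, 275) [148 149 149]
(415, 240) [152 155 157]
```

View pics/c2.png

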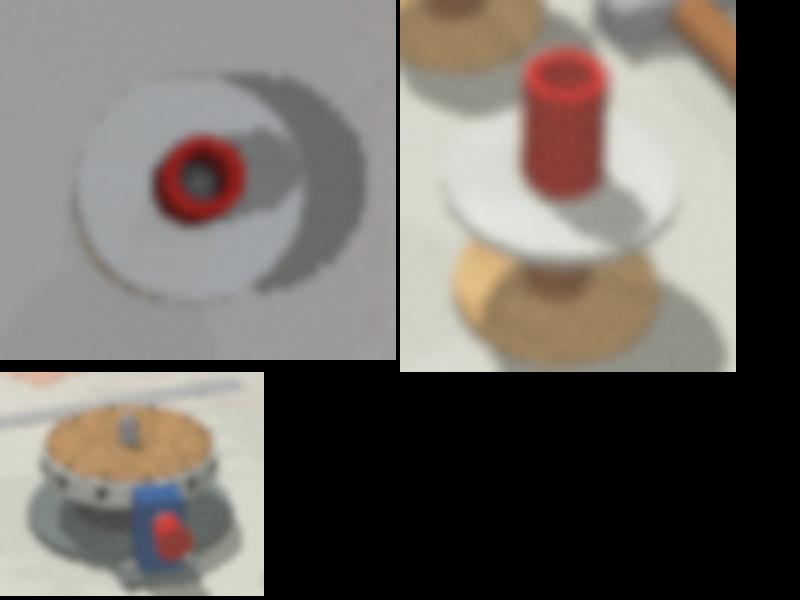

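The crop shows the aluminium disc centred at about (385.3,256.8) in the top view, with the red ring at (387.0,254.5). In the side view the ring is at (347.2,271.9) and the disc centre at (346.6,289.6). Spindle and cork agree in both views to 2 mm.

```bash
cat > m3.py <<'E'
from m2 import hull
from h import *
T=snap("top");S=snap("side")
print("plate T",onz(T,385.25,256.75,.068)," ring T",onz(T,387.4,254.9,.122)," ring S",onz(S,347.2,271.9,.122)," plate S",onz(S,346.6,289.6,.068))
# plate mask in top: blue >= red & bright
x0,y0,x1,y1=360,232,412,282; p=T["pixels"][y0:y1,x0:x1].astype(int)
m=((p[...,0]-p[...,2]>1)&(p[...,0]>155)).astype(np.uint8); m=cv2.morphologyEx(m,cv2.MORPH_OPEN,np.ones((3,3)))
P=cv2.convexHull(np.argwhere(m)[:,::-1].astype(np.int32))[:,0]
W=np.array([onz(T,u+x0,v+y0,.068)[:2] for u,v in P],np.float32); print(cv2.minEnclosingCircle(W),cv2.fitEllipse(W))
print("tip T",onz(T,154.6,227.2,.104))
kx,ks=np.array([.6178,.0713]),np.array([.63,.2256]); d=ks-kx; print("yaw",np.degrees(np.arctan2(d[1],d[0])),np.linalg.norm(d))
E
python3 m3.py | tail -6; python3 - <<'E'
from station import manip
from scipy.spatial.transform import Rotation as R
import numpy as np
s=manip.sense();r=R.from_quat(s["tool_rot"]).as_matrix();print(r.round(4).tolist(),s["tcp_pos"],s["t"])
for z in (.2,): print(r.T@(np.array([.555,-.369,z])-s["tcp_pos"]))
E
```

```text
(365, 275) [148 149 149]
(415, 240) [153 154 157]
plate T [ 0.55748377 -0.36991563  0.068     ]  ring T [ 0.5567162  -0.36905892  0.122     ]  ring S [ 0.55500276 -0.37069595  0.122     ]  plate S [ 0.55462365 -0.37327347  0.068     ]
((0.5556355714797974, -0.3678666353225708), 0.0496755875647068) ((0.5573244690895081, -0.3688594400882721), (0.09193997085094452, 0.0977596864104271), 118.01591491699219)
tip T [0.62869148 0.22219683 0.104     ]
yaw 85.47921373768162 0.154781555748739
[[0.9723, 0.2336, -0.0], [0.2336, -0.9723, 0.0], [-0.0, -0.0, -1.0]] [ 0.14601414 -0.60768859  0.23129603] 0.5
[ 0.45343195 -0.13653399  0.03128973]
```

{"method": "step_arm", "body": {"commands": [0.045,-0.0135,0.003,0,0,-7.2,0.09,-0.027,0.006,0,0,-14.4,0.135,-0.0405,0.009,0,0,-21.6,0.18,-0.054,0.012,0,0,-28.8,0.227,-0.0675,0.015,0,0,-36,0.272,-0.081,0.018,0,0,-43.2,0.318,-0.0945,0.021,0,0,-50.4,0.363,-0.108,0.025,0,0,-57.6,0.409,-0.122,0.028,0,0,-64.8,0.4542,-0.1353,0.031,0,0,-72], "jaw": 100}}

```text
t: 1.5
tcp_pos: [0.5577, -0.3687, 0.2003]
tool_rot: [0.732, 0.681, -0.0, 0.0]
force: [-0.4, -1.0, 0.8]
finger_gap: 0.998
gripper_force: 0.0
```

```bash
cat > st.py <<'E'
from station import manip
from scipy.spatial.transform import Rotation as R
import numpy as np, sys
s=manip.sense();r=R.from_quat(s["tool_rot"]).as_matrix()
print("t",s["t"],"tcp",s["tcp_pos"].round(4),"yaw",np.degrees(np.arctan2(r[1,0],r[0,0])).round(2),"down",r[:,2].round(4),"F",s["force"].round(2),"gap",round(s["finger_gap"],3),"gf",s["gripper_force"],"q",s["q"].round(2))
if len(sys.argv)>3: print("tool shift",(r.T@(np.array(sys.argv[1:4],float)-s["tcp_pos"])).round(4))
E
python3 st.py .556 -.370 .200
```

```text
t 1.5 tcp [ 0.5577 -0.3687  0.2003] yaw 85.82 down [ 1.e-04 -2.e-04 -1.e+00] F [-0.42 -0.98  0.75] gap 0.998 gf 0.0 q [-0.75  0.62  1.35 -0.    1.18 -0.68]
tool shift [-0.0014 -0.0016  0.0003]
```

{"method": "step_arm", "body": {"commands": [0,0,0,0,0,0,0,0,0.02,0,0,0,0,0,0.04,0,0,0,0,0,0.06,0,0,0,0,0,0.075,0,0,0,0,0,0.09,0,0,0,0,0,0.102,0,0,0,0,0,0.112,0,0,0,0,0,0.119,0,0,0,0,0,0.121,0,0,0]}}

```text
t: 2.5
tcp_pos: [0.5558, -0.3698, 0.0785]
tool_rot: [0.734, 0.679, -0.0, -0.001]
force: [-0.1, 0.0, -0.3]
finger_gap: 0.999
gripper_force: 0.0
```

```bash
python3 st.py .556 -.370 .078
```

```text
t 2.5 tcp [ 0.5558 -0.3698  0.0785] yaw 85.51 down [-8.e-04  8.e-04 -1.e+00] F [-0.11  0.02 -0.29] gap 0.999 gf 0.0 q [-0.75  0.77  1.43 -0.    0.95 -0.68]
tool shift [-0.0002  0.0002  0.0005]
```

Close on the handle.

{"method": "step_arm", "body": {"commands": [0,0,0,0,0,0,0,0,0,0,0,0,0,0,0,0,0,0,0,0,0,0,0,0,0,0,0,0,0,0,0,0,0,0,0,0,0,0,0,0,0,0,0,0,0,0,0,0,0,0,0,0,0,0,0,0,0,0,0,0], "jaw": 0, "grip_force": 50}}

```text
t: 3.5
tcp_pos: [0.5566, -0.3703, 0.0802]
tool_rot: [0.734, 0.679, 0.0, 0.001]
force: [0.7, 0.4, 5.8]
finger_gap: 0.399
gripper_force: 50.7
```

```bash
python3 st.py
```

```text
t 3.5 tcp [ 0.5566 -0.3703  0.0802] yaw 85.51 down [ 1.2e-03 -9.0e-04 -1.0e+00] F [0.7  0.39 5.85] gap 0.399 gf 50.70585468783975 q [-0.75  0.77  1.43  0.    0.95 -0.68]
```

{"method": "step_arm", "body": {"commands": [0,0,-0.004,0,0,0,0,0,-0.012,0,0,0,0,0,-0.025,0,0,0,0,0,-0.042,0,0,0,0,0,-0.062,0,0,0,0,0,-0.084,0,0,0,0,0,-0.106,0,0,0,0,0,-0.128,0,0,0,0,0,-0.146,0,0,0,0,0,-0.156,0,0,0]}}

```text
t: 4.5
tcp_pos: [0.5562, -0.3702, 0.2378]
tool_rot: [0.734, 0.679, 0.0, 0.001]
force: [-0.3, -0.6, -3.5]
finger_gap: 0.401
gripper_force: 50.5
```

```bash
python3 st.py .63 .225 .23
```

```text
t 4.5 tcp [ 0.5562 -0.3702  0.2378] yaw 85.51 down [ 0.0017 -0.0017 -1.    ] F [-0.32 -0.57 -3.48] gap 0.401 gf 50.47741474583745 q [-0.75  0.58  1.31 -0.    1.25 -0.68]
tool shift [0.5992 0.0269 0.0069]
```

{"method": "step_arm", "body": {"commands": [0.005,0.0002,0,0,0,0,0.018,0.0008,0,0,0,0,0.038,0.0017,0,0,0,0,0.065,0.0029,0,0,0,0,0.1,0.0045,0,0,0,0,0.14,0.0063,0,0,0,0,0.18,0.0081,0,0,0,0,0.22,0.01,0,0,0,0,0.26,0.0118,0,0,0,0,0.3,0.0136,0,0,0,0]}}

```text
t: 5.5
tcp_pos: [0.5917, -0.0682, 0.2342]
tool_rot: [0.734, 0.679, -0.001, -0.002]
force: [0.4, -0.3, -2.6]
finger_gap: 0.399
gripper_force: 50.5
```

{"method": "step_arm", "body": {"commands": [0.04,0.0018,0,0,0,0,0.08,0.0036,0,0,0,0,0.12,0.0054,0,0,0,0,0.16,0.0072,0,0,0,0,0.2,0.009,0,0,0,0,0.235,0.0106,0,0,0,0,0.262,0.0118,0,0,0,0,0.282,0.0127,0,0,0,0,0.294,0.0133,0,0,0,0,0.299,0.0135,0,0,0,0]}}

```text
t: 6.5
tcp_pos: [0.6292, 0.2263, 0.2347]
tool_rot: [0.734, 0.679, -0.001, -0.0]
force: [0.4, -0.2, -2.5]
finger_gap: 0.4
gripper_force: 50.5
```

{"method": "step_arm", "body": {"commands": [0,0,0.01,0,0,0,0,0,0.025,0,0,0,0,0,0.04,0,0,0,0,0,0.05,0,0,0,0,0,0.06,0,0,0,0,0,0.07,0,0,0,0,0,0.075,0,0,0,0,0,0.079,0,0,0,0,0,0.08,0,0,0,0,0,0.08,0,0,0]}}

```text
t: 7.5
tcp_pos: [0.6301, 0.2251, 0.1555]
tool_rot: [0.734, 0.679, 0.0, 0.0]
force: [0.1, 0.4, -2.5]
finger_gap: 0.399
gripper_force: 50.5
```

```bash
python3 st.py .63 .225 .096; python3 - <<'E'
from h import *
T=snap("top");S=snap("side")
O=np.zeros((600,800,3),np.uint8)
def put(im,x0,y0,w,h,f,X,Y): O[Y:Y+h*f,X:X+w*f]=cv2.resize(im[y0:y0+h,x0:x0+w],None,fx=f,fy=f,interpolation=cv2.INTER_CUBIC)
put(T["pixels"],105,175,100,100,4,0,0); put(S["pixels"],260,120,100,100,4,400,0)
cv2.imwrite("pics/c3.png",O)
for s in(T,S): print(blobs(s,(0,120,60),(8,255,255))[0])
E
```

```text
t 7.5 tcp [0.6301 0.2251 0.1555] yaw 85.52 down [ 4.e-04  1.e-04 -1.e+00] F [ 0.1   0.41 -2.49] gap 0.399 gf 50.517583061009645 q [ 0.18  0.67  1.38 -0.    1.09  0.25]
tool shift [-0.0002 -0.0001  0.0595]
[([146, 217, 10, 13, 79], [150.7, 223.3]), ([210, 229, 13, 10, 105], [216.3, 233.6])]
[([43, 1, 44, 37, 1130], [61.2, 21.2]), ([299, 150, 10, 16, 124], [304.1, 157.1]), ([310, 201, 10, 11, 71], [314.4, 205.8])]
```

View pics/c3.png

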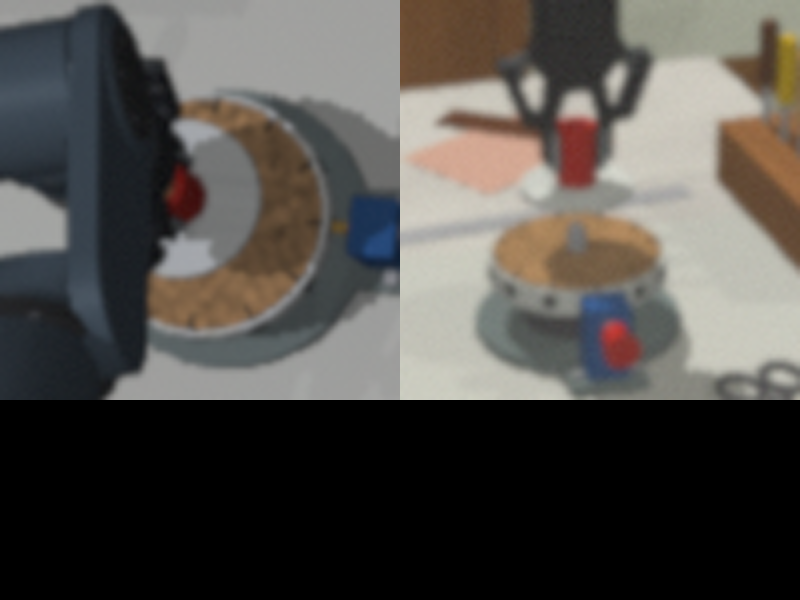

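The plate hangs 3 cm above the spindle tip. In the top view its right edge is at u≈170.1, with the top and bottom edges at v≈204 and 244. In the side view the handle is centred at u≈304.1, right above the spindle at u≈304.

```bash
python3 - <<'E'
from h import *
T=snap("top");S=snap("side")
c=np.array([.63,.225]); zt=.1555-.018+.008
a=np.linspace(0,6.283,361)
P=np.array([proj(T,[c[0]+.05*np.cos(k),c[1]+.05*np.sin(k),zt]) for k in a]); print("pred plate T u",P[:,0].min(),P[:,0].max(),"v",P[:,1].min(),P[:,1].max())
P=np.array([proj(S,[c[0]+.05*np.cos(k),c[1]+.05*np.sin(k),z]) for k in a for z in(zt,zt-.008)]); print("pred plate S u",P[:,0].min(),P[:,0].max(),"v",P[:,1].min(),P[:,1].max())
for z in(.078,.104,.14,.17,.19): print(z,proj(S,[*c,z]),proj(T,[*c,z]))
# sub-pixel edges
p=T["pixels"].astype(int)
print("T row223 u160..180",p[223,160:180,0]-p[223,160:180,2])
g=S["pixels"].astype(int)
h=cv2.cvtColor(S["pixels"],cv2.COLOR_BGR2HSV)
for v in (152,156,160):
    r=np.where((g[v,290:320,2]-g[v,290:320,1])>50)[0]+290; print("S handle",v,r.min(),r.max())
for v in (176,178,180): print("S spindle",v,(g[v,296:312,2]-g[v,296:312,0]).tolist())
print("S plate row",[g[v,285:325,1].tolist() for v in (166,)])
for u in (148,152,156): print("T col",u,(p[198:252,u,0]-p[198:252,u,2]).tolist())
E
```

```text
pred plate T u 128.95110683275377 169.43160724746264 v 204.34308031137363 244.2002337832443
pred plate S u 289.74184593661136 318.2757485699297 v 158.75002886069734 172.6230802740737
0.078 [304.275395   181.90130319] [156.09663157 228.18443738]
0.104 [304.17859004 175.27830822] [153.51132728 226.68954108]
0.14 [304.04166055 165.91015915] [149.7880025  224.53660904]
0.17 [303.92490429 157.92217951] [146.55003935 222.66432687]
0.19 [303.84568851 152.50256322] [144.3191898  221.37438636]
T row223 u160..180 [  1   1   0   0   1   1   1   1   1  -3 -19 -35 -38 -38 -39 -37 -38 -37
 -37 -35]
S handle 152 300 308
S handle 156 301 307
S handle 160 301 307
S spindle 176 [77, 76, 74, 76, 73, 61, 40, 19, 17, 34, 53, 72, 75, 76, 76, 76]
S spindle 178 [79, 77, 75, 75, 66, 48, 19, 7, 3, 12, 37, 62, 71, 73, 77, 77]
S spindle 180 [75, 76, 75, 73, 63, 43, 18, 4, 3, 7, 22, 41, 50, 52, 52, 57]
S plate row [[169, 169, 175, 183, 190, 195, 202, 208, 209, 209, 206, 201, 189, 167, 135, 103, 88, 82, 80, 80, 82, 90, 105, 119, 134, 142, 146, 148, 156, 161, 165, 174, 183, 189, 188, 192, 190, 188, 186, 185]]
T col 148 [1, 1, -1, 0, 3, 2, 2, 4, 5, 4, 3, 2, 3, 2, 2, 2, 2, -2, -13, -20, -32, -41, -49, -57, -65, -71, -75, -67, -57, -48, -29, -8, 1, 4, 3, 3, 4, 6, 8, 8, 8, 8, 8, 8, 5, 1, -17, -45, -57, -61, -61, -57, -55, -55]
T col 152 [-1, -9, -33, -52, -54, -47, -24, -2, 6, 7, 8, 7, 7, 6, 6, 5, 3, 2, -3, -13, -25, -39, -46, -45, -46, -45, -45, -48, -49, -48, -46, -32, -15, -3, 1, 1, 3, 6, 8, 8, 8, 8, 8, 8, 7, -1, -24, -50, -57, -57, -56, -57, -59, -61]
T col 156 [0, -9, -26, -43, -53, -59, -54, -25, -1, 6, 7, 6, 4, 2, 1, 1, 1, 1, 1, 0, 1, -1, -2, -4, -11, -14, -15, -11, -6, -2, -1, 1, 1, 1, 1, 1, 2, 6, 7, 7, 6, 8, 7, 7, 0, -21, -45, -52, -56, -59, -61, -59, -53, -51]
```

{"method": "step_arm", "body": {"commands": [0.0015,0,0.005,0,0,0,0.0015,0,0.012,0,0,0,0.0015,0,0.018,0,0,0,0.0015,0,0.024,0,0,0,0.0015,0,0.029,0,0,0,0.0015,0,0.033,0,0,0,0.0015,0,0.036,0,0,0,0.0015,0,0.038,0,0,0,0.0015,0,0.04,0,0,0,0.0015,0,0.04,0,0,0]}}

```text
t: 8.7
tcp_pos: [0.63, 0.2265, 0.1151]
tool_rot: [0.734, 0.679, -0.0, -0.0]
force: [0.3, -0.2, -3.1]
finger_gap: 0.4
gripper_force: 50.5
```

```bash
python3 st.py .63 .2265 .096
```

```text
t 8.7 tcp [0.63   0.2265 0.1151] yaw 85.51 down [-3.e-04 -1.e-04 -1.e+00] F [ 0.26 -0.15 -3.14] gap 0.4 gf 50.517165809869766 q [ 0.18  0.72  1.41 -0.    1.01  0.26]
tool shift [0.     0.     0.0191]
```

{"method": "step_arm", "body": {"commands": [0,0,0.003,0,0,0,0,0,0.006,0,0,0,0,0,0.009,0,0,0,0,0,0.011,0,0,0,0,0,0.013,0,0,0,0,0,0.014,0,0,0,0,0,0.015,0,0,0,0,0,0.016,0,0,0,0,0,0.016,0,0,0,0,0,0.016,0,0,0]}}

```text
t: 9.7
tcp_pos: [0.6301, 0.2265, 0.0994]
tool_rot: [0.734, 0.679, 0.0, 0.0]
force: [0.4, 0.5, -2.7]
finger_gap: 0.397
gripper_force: 50.5
```

{"method": "step_arm", "body": {"commands": [0,0,0.0005,0,0,0,0,0,0.001,0,0,0,0,0,0.0015,0,0,0,0,0,0.002,0,0,0,0,0,0.0023,0,0,0,0,0,0.0025,0,0,0,0,0,0.0025,0,0,0,0,0,0.0025,0,0,0,0,0,0.0025,0,0,0,0,0,0.0025,0,0,0]}}

```text
t: 10.7
tcp_pos: [0.6302, 0.2266, 0.0981]
tool_rot: [0.734, 0.679, 0.0, 0.0]
force: [-2.0, -0.3, 5.4]
finger_gap: 0.397
gripper_force: 51.3
```

Force rose to +5 N at the expected seat height, so the plate is down on the cork. Releasing it.

{"method": "step_arm", "body": {"commands": [0,0,0,0,0,0,0,0,0,0,0,0,0,0,0,0,0,0,0,0,0,0,0,0,0,0,0,0,0,0,0,0,0,0,0,0,0,0,0,0,0,0,0,0,0,0,0,0,0,0,0,0,0,0,0,0,0,0,0,0], "jaw": 100}}

```text
t: 11.7
tcp_pos: [0.6301, 0.2265, 0.0968]
tool_rot: [0.734, 0.679, 0.0, -0.0]
force: [0.5, -0.0, -0.7]
finger_gap: 1.003
gripper_force: 0.0
```

{"method": "step_arm", "body": {"commands": [0,0,-0.004,0,0,0,0,0,-0.012,0,0,0,0,0,-0.022,0,0,0,0,0,-0.035,0,0,0,0,0,-0.05,0,0,0,0,0,-0.065,0,0,0,0,0,-0.08,0,0,0,0,0,-0.09,0,0,0,0,0,-0.098,0,0,0,0,0,-0.1,0,0,0]}}

```text
t: 12.7
tcp_pos: [0.6306, 0.2266, 0.1981]
tool_rot: [0.734, 0.679, 0.001, 0.001]
force: [-1.0, 0.1, 0.1]
finger_gap: 0.997
gripper_force: 0.0
```

{"method": "step_arm", "body": {"commands": [-0.01,0,0,0,0,0,-0.03,0,0,0,0,0,-0.055,0,0,0,0,0,-0.08,0,0,0,0,0,-0.105,0,0,0,0,0,-0.128,0,0,0,0,0,-0.143,0,0,0,0,0,-0.152,0,0,0,0,0,-0.155,0,0,0,0,0,-0.155,0,0,0,0,0]}}

```text
t: 13.7
tcp_pos: [0.6179, 0.0719, 0.1967]
tool_rot: [0.734, 0.679, -0.0, -0.0]
force: [-0.3, 0.6, -1.0]
finger_gap: 1.001
gripper_force: 0.0
```

```bash
python3 st.py .618 .071 .046; python3 - <<'E'
from h import *
T=snap("top");S=snap("side")
O=np.zeros((400,800,3),np.uint8)
def put(im,x0,y0,w,h,f,X,Y): O[Y:Y+h*f,X:X+w*f]=cv2.resize(im[y0:y0+h,x0:x0+w],None,fx=f,fy=f,interpolation=cv2.INTER_CUBIC)
put(T["pixels"],115,175,120,100,3,0,0); put(S["pixels"],262,120,80,100,4,400,0)
cv2.imwrite("pics/c4.png",O)
for s in(T,S): print(blobs(s,(0,120,60),(8,255,255))[0])
c=[.63,.226]
for z in(.086,.14): print(z,proj(S,[*c,z]),proj(T,[*c,z]))
E
```

```text
t 13.7 tcp [0.6179 0.0719 0.1967] yaw 85.49 down [-3.e-04  3.e-04 -1.e+00] F [-0.26  0.62 -1.  ] gap 1.001 gf 0.0 q [-0.06  0.56  1.47  0.    1.1   0.01]
tool shift [-0.0009  0.0002  0.1507]
[([210, 229, 13, 10, 110], [216.3, 233.5])]
[([43, 1, 44, 37, 1133], [61.2, 21.2]), ([300, 165, 8, 16, 105], [303.8, 172.7]), ([310, 201, 10, 10, 68], [314.4, 205.6])]
0.086 [304.16255439 179.75957274] [154.92061135 227.72882712]
0.14 [303.95696046 165.79845801] [149.38483469 224.53572836]
```

View pics/c4.png

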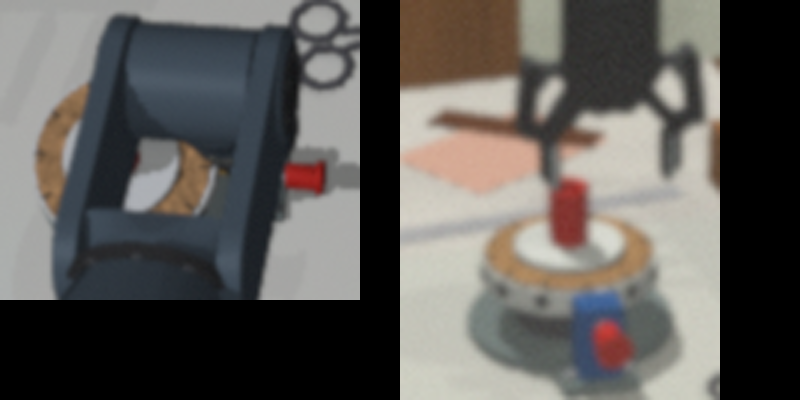

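The plate lies level on the cork: handle top at v≈165 in the side view, against 165.8 predicted. The red knob is in the clear under the open fingers. Measuring from the bracket face puts the grip's centre at about y=0.0745.

{"method": "step_arm", "body": {"commands": [0.0025,0,0.01,0,0,0,0.0025,0,0.03,0,0,0,0.0025,0,0.05,0,0,0,0.0025,0,0.07,0,0,0,0.0025,0,0.09,0,0,0,0.0025,0,0.11,0,0,0,0.0025,0,0.127,0,0,0,0.0025,0,0.14,0,0,0,0.0025,0,0.148,0,0,0,0.0025,0,0.151,0,0,0]}}

```text
t: 14.8
tcp_pos: [0.6177, 0.0749, 0.0448]
tool_rot: [0.734, 0.679, -0.0, -0.0]
force: [-0.1, -0.3, -0.1]
finger_gap: 1.0
gripper_force: 0.0
```

{"method": "step_arm", "body": {"commands": [0,0,0,0,0,0,0,0,0,0,0,0,0,0,0,0,0,0,0,0,0,0,0,0,0,0,0,0,0,0,0,0,0,0,0,0,0,0,0,0,0,0,0,0,0,0,0,0,0,0,0,0,0,0,0,0,0,0,0,0], "jaw": 0, "grip_force": 70}}

```text
t: 15.8
tcp_pos: [0.6177, 0.0744, 0.0468]
tool_rot: [0.734, 0.679, -0.0, -0.0]
force: [-2.1, -0.1, 5.9]
finger_gap: 0.258
gripper_force: 68.3
```

```bash
python3 st.py .6182 .0745 .046; python3 - <<'E'
from h import *
T=snap("top");S=snap("side")
for s in(T,S): print(blobs(s,(0,120,60),(8,255,255),8)[0])
O=np.zeros((480,800,3),np.uint8)
def put(im,x0,y0,w,h,f,X,Y): O[Y:Y+h*f,X:X+w*f]=cv2.resize(im[y0:y0+h,x0:x0+w],None,fx=f,fy=f,interpolation=cv2.INTER_CUBIC)
put(T["pixels"],170,200,80,60,5,0,0); put(S["pixels"],275,150,66,80,6,400,0)
cv2.imwrite("pics/c5.png",O)
E
```

```text
t 15.8 tcp [0.6177 0.0744 0.0468] yaw 85.5 down [-7.e-04 -0.e+00 -1.e+00] F [-2.15 -0.15  5.93] gap 0.258 gf 68.3393132686615 q [-0.06  0.77  1.57 -0.    0.81  0.02]
tool shift [0.0001 0.0005 0.0008]
[([143, 218, 15, 15, 147], [149.9, 224.8]), ([220, 234, 3, 5, 11], [221.1, 236.3])]
[([43, 1, 44, 37, 1136], [61.2, 21.2]), ([300, 166, 3, 13, 34], [301.1, 171.4]), ([235, 169, 5, 5, 22], [236.9, 171.1]), ([312, 201, 8, 11, 65], [314.9, 205.9])]
```

View pics/c5.png

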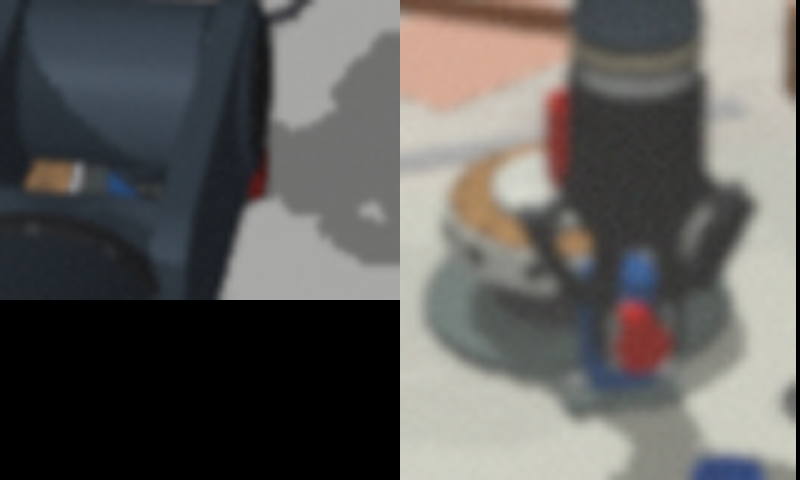

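The fingers have pinched the 24 mm grip (gap 0.258), just inboard of the flange at (315,206) in the side view. Now pulling straight back.

{"method": "step_arm", "body": {"commands": [-0.001,0,0,0,0,0,-0.003,0,0,0,0,0,-0.005,0,0,0,0,0,-0.007,0,0,0,0,0,-0.009,0,0,0,0,0,-0.011,0,0,0,0,0,-0.013,0,0,0,0,0,-0.014,0,0,0,0,0,-0.015,0,0,0,0,0,-0.015,0,0,0,0,0], "grip_force": 90}}

```text
t: 16.9
tcp_pos: [0.6168, 0.0626, 0.0468]
tool_rot: [0.735, 0.678, 0.002, -0.002]
force: [-0.6, 9.0, 6.1]
finger_gap: 0.252
gripper_force: 87.9
```

{"method": "step_arm", "body": {"commands": [-0.001,0,0,0,0,0,-0.002,0,0,0,0,0,-0.003,0,0,0,0,0,-0.004,0,0,0,0,0,-0.005,0,0,0,0,0,-0.006,0,0,0,0,0,-0.007,0,0,0,0,0,-0.008,0,0,0,0,0,-0.008,0,0,0,0,0,-0.008,0,0,0,0,0]}}

```text
t: 17.9
tcp_pos: [0.6163, 0.0565, 0.0468]
tool_rot: [0.735, 0.678, 0.003, -0.002]
force: [-0.5, 15.1, 5.1]
finger_gap: 0.253
gripper_force: 88.0
```

{"method": "step_arm", "body": {"commands": [-0.001,0,0,0,0,0,-0.002,0,0,0,0,0,-0.002,0,0,0,0,0,-0.002,0,0,0,0,0,-0.002,0,0,0,0,0,-0.002,0,0,0,0,0,-0.002,0,0,0,0,0,-0.002,0,0,0,0,0,-0.002,0,0,0,0,0,-0.002,0,0,0,0,0]}}

```text
t: 18.9
tcp_pos: [0.6163, 0.0564, 0.0468]
tool_rot: [0.735, 0.678, 0.004, -0.003]
force: [0.5, 20.0, 4.4]
finger_gap: 0.254
gripper_force: 88.0
```

```bash
python3 st.py .6182 .0745 .046; python3 - <<'E'
from h import *
T=snap("top");S=snap("side")
for s in(T,S): print(blobs(s,(0,120,60),(8,255,255),8)[0])
E
```

```text
t 18.9 tcp [0.6163 0.0564 0.0468] yaw 85.35 down [ 0.0014  0.0095 -1.    ] F [ 0.47 20.01  4.42] gap 0.254 gf 87.98524260520935 q [-0.09  0.76  1.58  0.01  0.8  -0.02]
tool shift [0.0182 0.0005 0.001 ]
[([143, 218, 18, 15, 183], [151.4, 225.5])]
[([43, 1, 44, 37, 1131], [61.2, 21.2]), ([300, 166, 4, 15, 54], [301.6, 172.4]), ([235, 169, 5, 5, 22], [236.9, 171.1]), ([313, 203, 8, 11, 65], [316.1, 208.6])]
```

The TCP travelled 18.0 mm and then stopped while the force jumped to 20 N, so the plunger is against its stop. The knob moved with it in the side view. Handing in while holding.

```bash
python3 -c "
from station import manip
print(manip.sign_off())"; python3 st.py
```

```text
the job is handed in; nothing more can be done
None
the job is handed in; nothing more can be done
```

The aluminium pattern plate sits flat on the cork over the spindle, and the gripper is holding the index plunger pulled back 18 mm to its stop; the job was handed in at about 19 s.

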